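Dip the mill's gear case and show the dipstick

ROBOT

A 7-joint arm with a two-finger parallel gripper is mounted at the origin on the work surface. World frame = base frame: x ahead of the robot, y to its left, z up, the work surface at z = 0. Lengths are in m, angles in rad, forces in N, time in s.
With the tool pointing down it reaches from about 0.35 to 0.9 m from the base axis. Payload 8.1 kg.
Tool frame: the origin (TCP) lies on the front face of the gripper's body, between the roots of the fingers; the fingertips stand 66 mm ahead of it and the grasp point (between the pads) lies 47 mm ahead of it (arm.finger_overhang is the distance from the TCP to the fingertips, in m); z points along the fingers, y is the line along which they close (so a half turn about z gives the same grasp; the last joint's range is limited). The gripper opens to 92 mm and grips with 3 to 60 N. Pads are 19 mm wide; open, the fingers measure 130 mm over their backs; the gripper's body (75 mm by 190 mm) begins 47 mm behind the grasp point.
Start: joints at [-1.331, 0.434, 0.025, 1.573, -0.012, 1.134, -0.075], TCP at [0.21, 0.589, 0.292] pointing down, gripper open.
Joint ranges: [-2.62, 2.62], [-0.44, 2.09], [-1.27, 1.32], [0.08, 2.57], [-1.32, 4.46], [0.12, 2], [-2.74, 2.74]. Speed limits (rad/s): [2.22, 2.22, 3.01, 3.01, 3.14, 3.14, 3.14].

INTERFACE

Orientations are given as a rotation vector (axis times angle).
In Python, from cell import readout, cams, workorder, spotter, arm gives the robot as it stands.
- The arm moves only by the tool creep_tool, called after "Emit:" as a command line: name --pt "numbers of a row" for each row, then --argument value for the rest. Schema: {"type":"object","properties":{"offsets":{"type":"array","items":{"type":"array","items":{"type":"number"},"minItems":5,"maxItems":5},"minItems":1,"maxItems":10},"grip_n":{"type":"number"},"only":{"type":"string"},"quiet":{"type":"boolean"},"lines":{"type":"string"}},"required":["offsets"],"additionalProperties":false}. offsets is a list of rows, 1 to 10 of them, each of 5 numbers: dx, dy, dz in m, then a turn about the tool's z in rad, then the opening from 0.0 (shut) to 1.0 (fully open); each row shifts and turns the commanded pose from where the row before left it, along the tool's axes as they then stand; what a row does not reach is not made up. A row lasts 1/10 s, in which the tool goes at most 0.05 m and 0.15 rad, less where a joint would pass 70% of its speed; a pose out of reach is approached as far as the arm can. The fingers move at their own pace and stop on an object; grip_n is the grip in N (left out, the last holds). Time passes only in rows, so rows that do not move let the fingers close. The tool returns the time, the measured TCP pose, the force, the opening and the grip force at its end. only (a regular expression) keeps the lines of the reply that match it, lines (a string "A,B") keeps lines A to B, and quiet returns only ok. Input that does not fit is refused with a message, and nothing moves.
- readout.observe(): the state, without advancing time (a new reading comes with each control period).
- cams.get_image(name): name is "scene" or "top" or "wrist"; returns a dict with "image" (384x512x3 uint8, blue, green, red), "fx", "fy", "cx", "cy" (pixels), "distortion" ([k1, k2, p1, p2, k3] as OpenCV has them; the pictures are not rectified), "cam_to_world" (4x4, takes a point from camera to world coordinates); the wrist camera has in their place "mount" (4x4, takes a point from camera to tool coordinates, whose origin is the TCP and whose axes are the flange's). Camera axes: x right, y down, z forward; pixel columns grow to the right and rows downward; lengths in m; the calibration is good to about 2 mm. A picture is of the moment at which its call begins: read the wrist's pose just before it. There is no depth.
- workorder.sign_off(): hands the job in; it is judged then, once.
Trained networks look in a picture, given as the dict that the camera call returned (one of the last four; its "shot" number tells which), for a name from the list of things; names that differ only in an ending like _2 or _b are one class to them, and where a whole thing is asked for, a point or a joint stands for the part that bears it (a point fixed in the world has none). Each returns a list of dicts, best first, with "score" (0 to 1); they miss things now and then, are a little off and sometimes report something else, mostly with a low value. They report only what shows in the picture. A call takes as long as a camera call. They do not tell look-alikes from the thing itself.
- spotter.boxes_of(picture, name): "centre" ([x, y, z] in m, in the coordinates of the camera as it stood for that picture, good to about 4 mm: the middle of the surface that is visible of it).
The state is a dict: "clock": time; "joints": joint angles; "dq": joint speeds; "joint_efforts": joint torques, N m; "position": TCP position; "ee_rot": TCP orientation; "force": force on the tool from outside, world axes, zero at the start; "ft_torque": the same for the moment, N m; "width": opening from 0.0 (shut) to 1.0 (fully open); "gripper_force": force on a finger pad.
Only numpy, scipy, OpenCV 4.12 (cv2) and the standard library are available. Lean on these libraries where they do the work, as an engineer would, in place of code of your own. Each camera call takes 0.05 s, during which the arm holds its last target. There are 200 camera calls.

TASK

Check the gear case of the bench mill: of the two wiped dipsticks on the rest, take the slim one by its grip (the thick one belongs to another machine, leave it lying), slide it down the mill's slanting dip tube until its collar stops on the mouth, and draw it right out again. Then hold it still and level for reading, marked flat facing up, with its tip about 12 cm above the drip tray and nothing but the gripper carrying it; finish while still holding it there. Do not disturb the other things on the bench.

Things in the scene. Friction and masses are not known exactly. Their poses are not given: they have to be found in the camera images.
- dipstick: slim steel dipstick, 193 mm long, 90 g, lying level on the rest, axis 54 mm above the bench. Origin on its axis at the collar's stop face (tip side); x runs to the tip, z where its marked flat faces (up at the start). From the origin: shank 8 mm thick, to x = 75 mm; flat marked end 8 by 5 mm, to x = 110; collar 30 mm wide, x = -8 to 0; neck 8 mm thick, x = -8 to -23; then the grip
- dipstick_tip (a point): the tip of the slim dipstick, on its axis, 110 mm from the collar's stop face
- dipstick_grip (a point): middle of the slim dipstick's black grip, on its axis, 53 mm behind the collar's stop face. The grip is a flat tab 60 mm long (x from -23 to -83 mm), 12 mm thick along y, 26 mm high along z; nothing beside it for 45 mm, 40 mm of air below
- thick_dipstick: the other dipstick, same shape and axes and same grip but with a shank 18 mm thick and a collar 36 mm wide, so it does not fit the tube; 160 g; lies parallel to the slim one in the other slot, 70 mm away
- dip_tube: the mill's dip tube, fixed: bore 16 mm, outside 28 mm, 125 mm deep, standing some 50 mm out of the gear case's side and slanting up at 40 degrees above level. Origin at the centre of its mouth, 150 mm above the bench; z points along the bore outward and upward, x is level. Behind the mouth (40 mm, level) rises the case, 178 mm high; nothing but the base plate lies in front of the mouth
- mill: bench mill, fixed: base plate 520 by 180 mm, 30 mm high; white gear case, motor towards -x (top 185 mm high), grinding head with hopper towards +x (hopper axis 155 mm from the dip tube along x, rim radius 55 mm, top 305 mm high). Origin on the bench under it, z up; the dip tube's mouth is at x = -20, y = -105 mm, facing -y
- rest: aluminium rest, fixed: plate 135 by 150 by 6 mm with two upright slotted rails 50 mm high (prongs to 62 mm) carrying the dipsticks along its x axis, tips to +x, in slots at y = 35 and -35 mm. Origin at the centre of its underside; the grips stick out beyond its -x end, grip middles at x = -93 mm
- tray: shallow steel drip tray, fixed, 180 mm (x) by 140 mm (y), 18 mm high. Origin at the centre of its underside, z up
- jar_white: sample jar of white beans with red lid, 71 mm wide, 75 mm high, bystander; origin at the centre of its underside, like those below
- jar_dark: sample jar of dark beans with red lid, same size, bystander
- flask: conical glass flask, 84 mm wide, 116 mm high, bystander
- apple: red apple, 74 mm wide, 78 mm high with its stalk, bystander
- weigh_boat: white square weighing boat, 64 mm wide, 22 mm high, bystander
- scoop: steel spoon 150 mm long, lying flat, bystander
Not all that is in view belongs to the job. There is more than one size of the tray; the one meant has the size given above.

How it is judged:
On the way, in this order (a step that is already met when the one before it is completed fails the run):
1. the slim dipstick is in the dip tube with its collar stopped on the mouth (stop face within 4 mm of it, in line with the bore) (distance between dipstick and dip_tube below 0.007 m and z of dipstick in the frame of dip_tube below 0.004 m and angle between the x axis of dipstick and the z axis of dip_tube, either way round below 0.1 rad), for 0.2 s.
2. it has been drawn right out: its tip is at least 5 mm clear of the mouth (z of dipstick_tip in the frame of dip_tube above 0.005 m), for 0.1 s.
At the end, for the whole second after the job is handed in: the slim dipstick is held still between the fingers, level within 12 degrees, marked flat up within 20 degrees, its tip above the drip tray's outline and 6 to 22 cm above the bench, touching neither tray, rest nor mill; the thick dipstick lies where it was (within 2 cm) (angle between dipstick's own x axis and vertical between 1.36 and 1.78 rad and angle between dipstick's own z axis and vertical below 0.35 rad and x of dipstick_tip in the frame of tray between -0.09 and 0.09 m and y of dipstick_tip in the frame of tray between -0.07 and 0.07 m and z of dipstick_tip in the frame of tray between 0.06 and 0.22 m and height (world z) of dipstick_grip above 0.06 m and contact force between dipstick and the fingers above 2 N and contact force between dipstick and tray below 0.1 N and contact force between dipstick and rest below 0.1 N and contact force between dipstick and mill below 0.1 N and linear speed of dipstick below 0.02 m/s and angular speed of dipstick below 0.15 rad/s and distance of thick_dipstick from where it was at the start of the episode below 0.02 m); the arm keeps its last pose, push and grip.
It fails at once if the thick dipstick is taken or knocked more than 3 cm from its place (distance of thick_dipstick from where it was at the start of the episode above 0.03 m).
It fails at once if a bystander is pushed more than 3 cm (distance of any of jar_white, jar_dark, flask, apple, weigh_boat, scoop from where it was at the start of the episode above 0.03 m).
It also fails if it takes over 51 s, if anything falls off the work surface, if the arm or the gripper's body presses on something with over 40 N, if the wrist force passes 120 N, or if a joint passes its speed limit or range.

## Working session

There is one attempt and no reset: what is moved stays moved. The work goes in short steps, Python scripts to look and compute and a tool call to move; the robot and the scene stay as the last step left them, time stands still between calls to the robot, and variables do not carry over. Pictures are saved under pics/ and viewed, at most 10 in all, crops included, and the job is handed in when it is done.

```bash
ls; mkdir -p pics; cat > h.py <<'E'
import numpy as np, cv2
from scipy.spatial.transform import Rotation as R
from cell import readout, cams, workorder, spotter, arm
def wpose():
    s=readout.observe(); T=np.eye(4); T[:3,:3]=R.from_rotvec(s["ee_rot"]).as_matrix(); T[:3,3]=s["position"]; return T
def shot(n):
    T=wpose() if n=="wrist" else None
    p=cams.get_image(n); M=T@np.array(p["mount"]) if n=="wrist" else np.array(p["cam_to_world"])
    return p,M
def K(p): return np.array([[p["fx"],0,p["cx"]],[0,p["fy"],p["cy"]],[0,0,1.]])
def ray(p,M,uv,z):
    "world point of pixel uv at height z"
    x=cv2.undistortPoints(np.array([[uv]],float),K(p),np.array(p["distortion"]))[0,0]
    d=M[:3,:3]@np.array([x[0],x[1],1]); return M[:3,3]+d*(z-M[2,3])/d[2]
def proj(p,M,X):
    Mi=np.linalg.inv(M); return cv2.projectPoints(np.array(X,float).reshape(-1,3),cv2.Rodrigues(Mi[:3,:3])[0],Mi[:3,3],K(p),np.array(p["distortion"]))[0][:,0]
E
python3 - <<'E'
from h import *
names="dipstick thick_dipstick dipstick_grip dip_tube mill rest tray jar_white jar_dark flask apple weigh_boat scoop".split()
ims=[]
for c in("top","scene"):
    p,M=shot(c); ims.append(p["image"]); print(c,M[:3,3].round(3), M[:3,2].round(2),p["fx"],p["distortion"])
    cv2.imwrite(f"pics/{c}0.png",p["image"])
    for n in names:
        for d in spotter.boxes_of(p,n)[:3]:
            w=M@np.append(d["centre"],1); print(n,round(d["score"],2),w[:3].round(3),proj(p,M,w[:3])[0].round())
print(wpose().round(3), readout.observe()["clock"])
E
```

```text
pics
top [ 0.481 -0.019  1.297] [ 0.05  0.03 -1.  ] 462.4311497335434 [-0.07688788  0.          0.          0.          0.        ]
dipstick 0.51 [ 0.584 -0.264  0.059] [355. 176.]
thick_dipstick 0.76 [ 0.512 -0.258  0.066] [353. 203.]
dipstick_grip 0.51 [ 0.581 -0.268  0.056] [356. 178.]
dipstick_grip 0.37 [ 0.734 -0.282  0.052] [362. 121.]
dipstick_grip 0.34 [0.541 0.35  0.144] [118. 187.]
dip_tube 0.53 [0.544 0.348 0.141] [119. 186.]
rest 0.63 [ 0.543 -0.227  0.006] [338. 192.]
rest 0.36 [ 0.736 -0.283  0.053] [362. 121.]
tray 0.96 [ 0.459 -0.458 -0.   ] [420. 223.]
tray 0.74 [0.55  0.018 0.003] [250. 188.]
tray 0.71 [0.622 0.23  0.001] [176. 162.]
jar_white 0.97 [0.78  0.141 0.074] [205. 100.]
jar_white 0.31 [ 0.587 -0.268  0.059] [357. 175.]
jar_dark 0.87 [ 0.759 -0.065  0.077] [282. 109.]
flask 0.87 [ 0.734 -0.283  0.05 ] [362. 121.]
flask 0.52 [ 0.587 -0.262  0.055] [354. 175.]
apple 0.71 [ 0.349 -0.273  0.056] [358. 264.]
apple 0.16 [0.369 0.107 0.01 ] [217. 253.]
weigh_boat 0.78 [ 0.354 -0.092  0.002] [289. 259.]
weigh_boat 0.46 [ 0.58  -0.264  0.055] [355. 178.]
scoop 0.73 
[... 533 characters left out ...]
.356 0.141] [391. 220.]
mill 0.89 [0.647 0.441 0.156] [418. 258.]
rest 0.9 [ 0.556 -0.228  0.008] [193. 190.]
tray 0.92 [0.614 0.225 0.003] [328. 256.]
tray 0.81 [ 0.543  0.013 -0.001] [266. 214.]
tray 0.58 [ 0.458 -0.465  0.005] [148. 151.]
jar_white 0.74 [0.793 0.151 0.075] [275. 283.]
jar_dark 0.94 [ 0.769 -0.048  0.074] [207. 248.]
flask 0.62 [ 0.756 -0.274  0.049] [140. 223.]
apple 0.72 [ 0.361 -0.264  0.05 ] [213. 140.]
weigh_boat 0.63 [ 0.35  -0.092  0.011] [261. 160.]
weigh_boat 0.16 [0.647 0.438 0.152] [417. 258.]
scoop 0.76 [0.368 0.102 0.011] [316. 181.]
[[-0.942  0.336  0.     0.21 ]
 [ 0.336  0.942  0.     0.589]
 [-0.     0.    -1.     0.292]
 [ 0.     0.     0.     1.   ]] 1.4
```

```bash
python3 -c "
import cv2
for c in('top','scene'):
  cv2.imwrite(f'pics/{c}0b.png',cv2.resize(cv2.imread(f'pics/{c}0.png'),(800,600),interpolation=cv2.INTER_CUBIC))"
```

```text
(no output)
```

View pics/top0b.png

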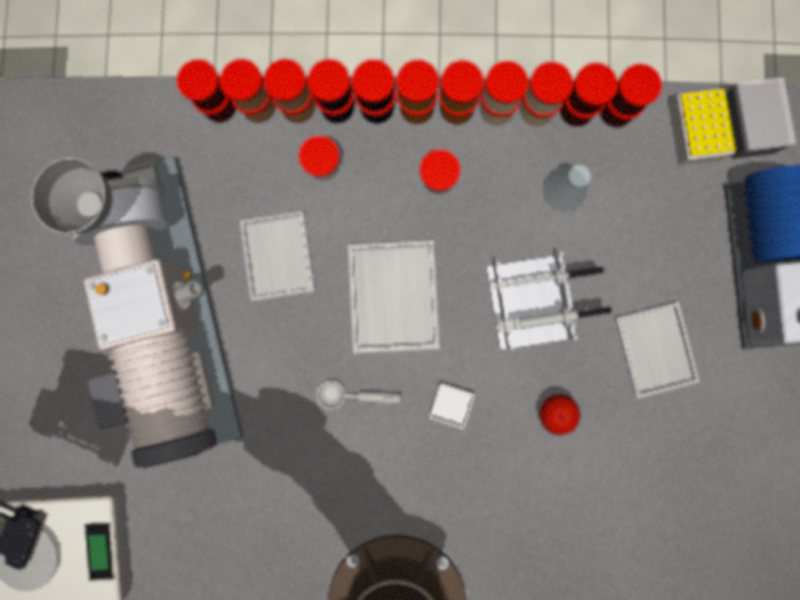

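View pics/scene0b.png

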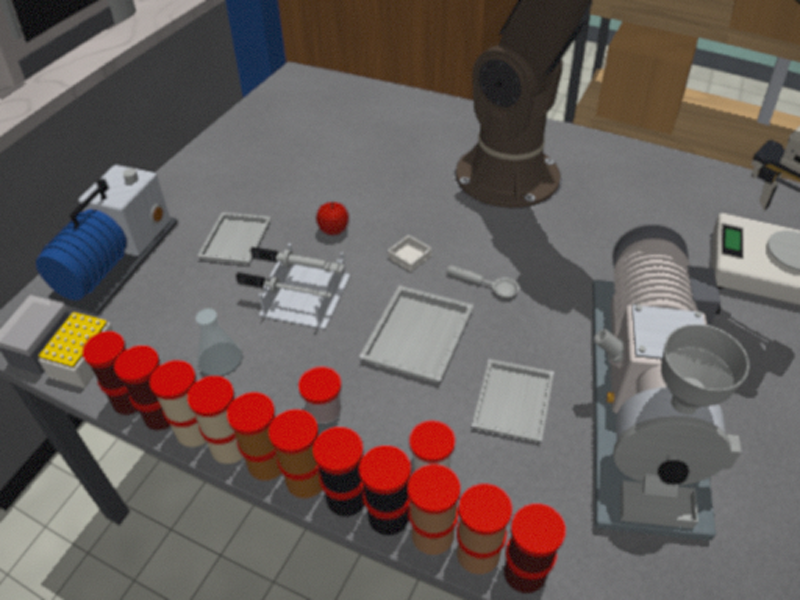

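The top view shows the slim stick as the upper one, grip ending near (603,270) and lying at x≈0.585. The thick one is below it at (610,311), x≈0.512. The large tray is at (393,297) and the tube mouth near (187,290). The spotter agrees: tray at about (0.547,0.015), mouth at about (0.546,0.351,0.141). The tool stays vertical, so the stick will have to be pivoted between the pads.

I'll turn first, then fly over the rest.

Emit:
creep_tool --pt "0 0 -0.01 0.148 1" --pt "0 0 -0.01 0.148 1" --pt "0 0 -0.01 0.148 1" --pt "0 0 0 0.148 1" --pt "0 0 0 0.148 1" --pt "0 0 0 0.148 1" --pt "0 0 0 0.148 1" --pt "0 0 0 0.148 1" --pt "0 0 0 0.148 1"

```text
clock: 2.3
position: [0.21, 0.5886, 0.3223]
ee_rot: [-2.34, -2.096, -0.0]
force: [0.0, 0.1, -1.1]
width: 1.002
gripper_force: 0.0
```

```bash
python3 - <<'E'
from h import *
T=wpose(); print(T.round(3), readout.observe()["joints"])
print("to hover", T[:3,:3].T@(np.array([0.55,-0.36,0.30])-T[:3,3]))
print(np.array(cams.get_image("wrist")["mount"]).round(3))
E
```

```text
[[ 0.11   0.994 -0.     0.21 ]
 [ 0.994 -0.11   0.     0.589]
 [ 0.    -0.    -1.     0.322]
 [ 0.     0.     0.     1.   ]] [-1.53365634  0.41872015  0.32265733  1.54931601 -0.13903262  1.19614562
 -1.2961348 ]
to hover [-0.90552696  0.44212021  0.02219754]
[[-0.    -0.951 -0.31   0.084]
 [ 1.    -0.    -0.001 -0.   ]
 [ 0.001 -0.31   0.951 -0.092]
 [ 0.     0.     0.     1.   ]]
```

Emit:
creep_tool --pt "-0.04 0.025 0 0 1" --pt "-0.045 0.025 0 0 1" --pt "-0.045 0.022 0 0 1" --pt "-0.045 0.022 0 0 1" --pt "-0.045 0.022 0 0 1" --pt "-0.045 0.022 0 0 1" --pt "-0.045 0.022 0 0 1" --pt "-0.045 0.022 0 0 1" --pt "-0.045 0.022 0 0 1" --pt "-0.045 0.022 0 0 1"

```text
clock: 3.35
position: [0.3881, 0.1226, 0.3226]
ee_rot: [-2.33, -2.107, -0.002]
force: [1.4, 0.6, 0.8]
width: 1.003
gripper_force: 0.0
```

Emit:
creep_tool --pt "-0.045 0.022 0 0 1" --pt "-0.045 0.022 0 0 1" --pt "-0.045 0.022 0 0 1" --pt "-0.045 0.022 0 0 1" --pt "-0.045 0.022 0 0 1" --pt "-0.045 0.022 0 0 1" --pt "-0.045 0.022 0 0 1" --pt "-0.045 0.022 0 0 1" --pt "-0.045 0.022 0 0 1" --pt "0 0 0 0 1"

```text
clock: 4.35
position: [0.5414, -0.3057, 0.3218]
ee_rot: [2.337, 2.095, -0.007]
force: [-1.4, -0.1, 0.6]
width: 1.002
gripper_force: 0.0
```

```bash
python3 - <<'E'
from h import *
T=wpose(); print(T.round(3), readout.observe()["joints"])
p,M=shot("wrist"); cv2.imwrite("pics/w1.png",cv2.resize(p["image"],(800,600))); np.savez("w1.npz",M=M,K=K(p),d=p["distortion"])
for n in ("dipstick","thick_dipstick","rest"):
    for d in spotter.boxes_of(p,n)[:2]:
        w=M@np.append(d["centre"],1); print(n,round(d["score"],2),w[:3].round(3),proj(p,M,w[:3])[0].round()*1.5625)
E
```

```text
[[ 0.109  0.994 -0.001  0.541]
 [ 0.994 -0.109 -0.005 -0.306]
 [-0.005 -0.001 -1.     0.322]
 [ 0.     0.     0.     1.   ]] [-0.12265272  0.49799111  0.84747141  1.5867906  -0.38448654  1.23152
  0.68416915]
dipstick 0.57 [ 0.58  -0.262  0.058] [456.25  184.375]
thick_dipstick 0.73 [ 0.511 -0.248  0.064] [354.6875 176.5625]
rest 0.71 [ 0.544 -0.223  0.004] [400.     132.8125]
```

View pics/w1.png

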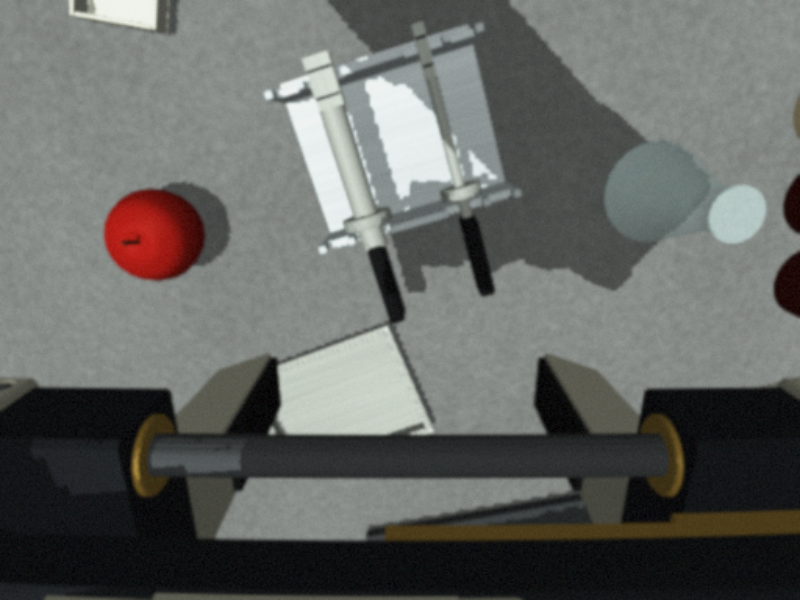

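The wrist view shows the slim stick clearly: tip at (419,24), collar at (461,192), grip running (468,218) to (487,293). The thick stick is to its left.

```bash
cat >> h.py <<'E'
def saved(f):
    z=np.load(f); return dict(fx=z["K"][0,0],fy=z["K"][1,1],cx=z["K"][0,2],cy=z["K"][1,2],distortion=z["d"]),z["M"]
E
python3 - <<'E'
from h import *
p,M=saved("w1.npz")
s=1/1.5625
tip=ray(p,M,(419*s,24*s),.056); g1=ray(p,M,(468*s,219*s),.067); g2=ray(p,M,(486*s,293*s),.067); c=ray(p,M,(461*s,190*s),.06)
t2=ray(p,M,(316*s,56*s),.06); h2=ray(p,M,(397*s,319*s),.067)
print(tip,g1,g2,c); print("len",np.linalg.norm((tip-g2)[:2]),"grip",np.linalg.norm((g1-g2)[:2]))
d=(tip-g2)[:2]; print("yaw",np.degrees(np.arctan2(d[1],d[0]))); d2=(t2-h2)[:2]; print("thick yaw",np.degrees(np.arctan2(d2[1],d2[0])),t2,h2)
n=d/np.linalg.norm(d); print("spacing",np.cross(n,(h2-g2)[:2]))
gm=g2[:2]+n*0.03; gm2=tip[:2]-n*.163; print("gripmid",gm,gm2)
T=wpose(); print("tool x yaw",np.degrees(np.arctan2(T[1,0],T[0,0])))
E
```

```text
[ 0.56497339 -0.15650081  0.056     ] [ 0.58610314 -0.28574946  0.067     ] [ 0.59542402 -0.34193761  0.067     ] [ 0.5834013  -0.26598788  0.06      ]
len 0.18792031563778586 grip 0.05695600200235691
yaw 99.32533259711988
thick yaw 99.73811088015906 [ 0.49574956 -0.16866901  0.06      ] [ 0.52776467 -0.35521791  0.067     ]
spacing 0.06891711752293539
gripmid [ 0.59056281 -0.31233408] [ 0.59138593 -0.31734663]
tool x yaw 84.17594755640668<stdin>:8: DeprecationWarning: Arrays of 2-dimensional vectors are deprecated. Use arrays of 3-dimensional vectors instead. (deprecated in NumPy 2.0)
```

Emit:
creep_tool --pt "0 0 0 -0.134 0.4" --pt "0 0 0 -0.134 0.4" --pt "0 0 0 0 0.4"

```text
clock: 4.85
position: [0.5428, -0.296, 0.3227]
ee_rot: [2.025, 2.402, 0.003]
force: [-0.5, 0.1, 0.6]
width: 0.789
gripper_force: 0.0
```

```bash
cat >> h.py <<'E'
def to(x,y,z):
    "tool-axis shift to bring the grasp point to xyz"
    T=wpose(); g=T[:3,3]+T[:3,:3]@[0,0,.047]; return (T[:3,:3].T@(np.array([x,y,z])-g)).round(4)
E
python3 -c "
from h import *
print(to(.5925,-.324,.056)); T=wpose(); print(np.degrees(np.arctan2(T[1,0],T[0,0])),readout.observe()['width'])"
```

```text
[-0.0362  0.0439  0.2197]
99.73181178610243 0.7894779715457036
```

Emit:
creep_tool --pt "-0.018 0.022 0.02 0 0.4" --pt "-0.018 0.022 0.03 0 0.4" --pt "0 0 0.03 0 0.4" --pt "0 0 0.03 0 0.4" --pt "0 0 0 0 0.4" --pt "0 0 0 0 0.4"

```text
clock: 5.45
position: [0.592, -0.3254, 0.2129]
ee_rot: [-2.033, -2.395, -0.0]
force: [0.5, 0.4, 1.0]
width: 0.403
gripper_force: 0.0
```

```bash
python3 - <<'E'
from h import *
print(to(.5925,-.324,.056))
p,M=shot("wrist"); cv2.imwrite("pics/w2.png",cv2.resize(p["image"],(800,600))); np.savez("w2.npz",M=M,K=K(p),d=p["distortion"])
E
```

```text
[0.0013 0.0008 0.1099]
```

View pics/w2.png

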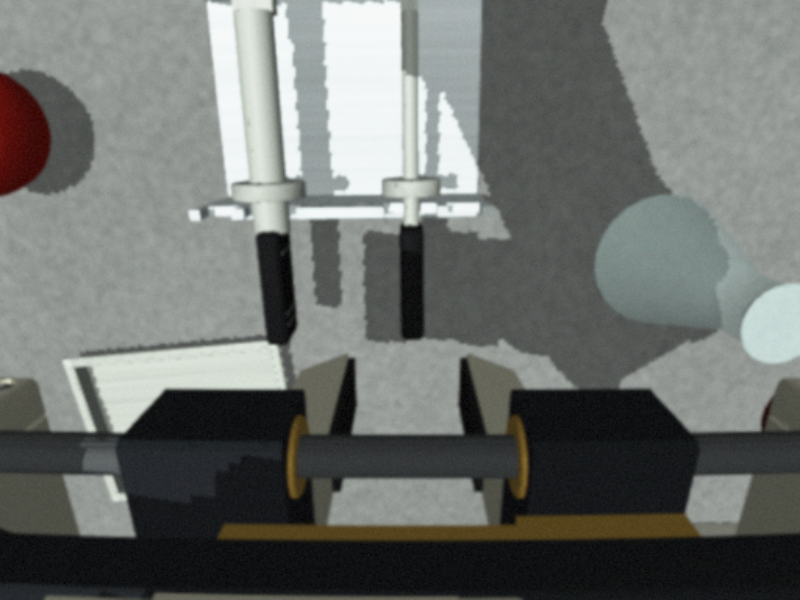

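Slim grip spans (411,226)–(412,338), straight between the fingers at columns 353 and 462. The thick grip stays outside the left finger.

```bash
python3 - <<'E'
from h import *
p,M=saved("w2.npz"); s=1/1.5625
a=ray(p,M,(411*s,227*s),.067);b=ray(p,M,(412*s,330*s),.067); n=(a-b)/np.linalg.norm(a-b); m=(a-n*.039)
print(a,b,np.degrees(np.arctan2(n[1],n[0])),"target",m,to(m[0],m[1],.056))
E
```

```text
[ 0.5866429  -0.28521698  0.067     ] [ 0.59601643 -0.33820129  0.067     ] 100.0324790514933 target [ 0.59343695 -0.32362063  0.067     ] [0.0024 0.0012 0.111 ]
```

Emit:
creep_tool --pt "0.001 0.001 0.035 0 0.4" --pt "0.001 0 0.035 0 0.4" --pt "0 0 0.03 0 0.4" --pt "0 0 0.01 0 0.4" --pt "0 0 0 0 0.2" --pt "0 0 0 0 0" --pt "0 0 0 0 0" --pt "0 0 0 0 0" --grip_n 3

```text
clock: 6.3
position: [0.5932, -0.3248, 0.1039]
ee_rot: [2.031, 2.394, 0.001]
force: [0.5, -0.8, 0.8]
width: 0.131
gripper_force: 3.0
```

```bash
python3 -c "
from h import *
print(wpose()[:3,3],to(.5934,-.3236,.056))"
```

```text
[ 0.59316915 -0.32476015  0.10392082] [0.0012 0.0003 0.0009]
```

Emit:
creep_tool --pt "0 0 -0.012 0 0" --pt "0.002 0 -0.015 0 0" --pt "0.003 0 -0.014 0 0" --pt "0 0 0 0 0" --pt "0 0 0 0 0" --grip_n 3

```text
clock: 6.8
position: [0.5919, -0.3192, 0.1441]
ee_rot: [2.031, 2.395, 0.001]
force: [0.8, -0.1, -0.4]
width: 0.13
gripper_force: 3.0
```

```bash
python3 - <<'E'
from h import *
p,M=shot("scene"); a=p["image"][130:240,100:260]; np.savez("s1.npz",M=M,K=K(p),d=p["distortion"])
q,N=shot("wrist"); 
cv2.imwrite("pics/m1.png",np.vstack([cv2.resize(a,(480,330),interpolation=cv2.INTER_CUBIC),cv2.resize(q["image"][:],(480,270*480//480),interpolation=cv2.INTER_AREA)]))
E
```

```text
(no output)
```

View pics/m1.png

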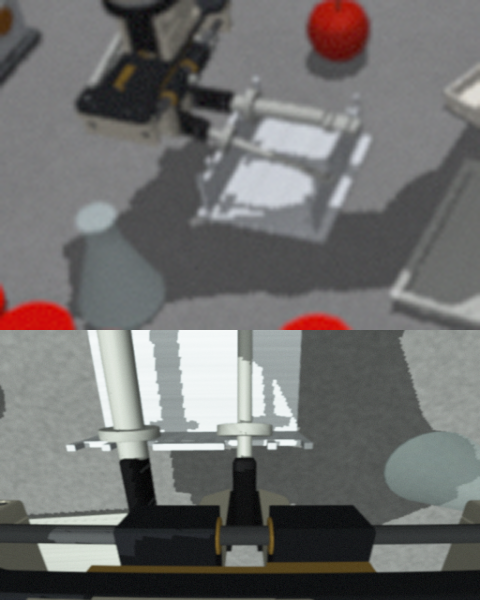

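The slim stick hangs in the pads at (190,120) with its far end at about (325,170), apparently on the far rail. I'll fit the tilt.

```bash
cat >> h.py <<'E'
def stick(a,xs,g=-.062,dz=0.):
    "world points at stick coords xs, tilt a deg (tip down), grasped at x=g"
    T=wpose(); G=T[:3,3]+T[:3,:3]@[0,0,.047-dz]; a=np.radians(a); u=T[:3,:3]@[np.cos(a),0,np.sin(a)]
    return np.array([G+u*(x-g) for x in xs])
E
python3 - <<'E'
from h import *
p,M=shot("scene");q,N=shot("wrist")
for a in(0,5,10,15,20): print(a,"scene collar,tip",proj(p,M,stick(a,[-4,110])).round(1).tolist(),"wrist collar,0.05",proj(q,N,stick(a,[-.004,.05])).round(1).tolist())
sc=np.array(proj(p,M,stick(0,[-.004,.11])))
for a in(0,5,10,15,20): print(a,((proj(p,M,stick(a,[-.004,.11]))-[100,130])*3).round().tolist(),(proj(q,N,stick(a,[-.004,.05]))*[.9375,.703]+[0,330]).round().tolist())
E
```

```text
0 scene collar,tip [[-69.3, 127.9], [8161.4, 1701.2]] wrist collar,0.05 [[261.8, 146.9], [261.9, 12.1]]
5 scene collar,tip [[87.7, 148.2], [34042.9, 8772.1]] wrist collar,0.05 [[261.7, 145.3], [261.8, 18.2]]
10 scene collar,tip [[412.6, 238.9], [372506.3, 118479.2]] wrist collar,0.05 [[261.7, 144.8], [261.7, 25.6]]
15 scene collar,tip [[1107.1, 505.5], [-71280624.8, -27328398.6]] wrist collar,0.05 [[261.7, 145.2], [261.6, 33.8]]
20 scene collar,tip [[2727.2, 1260.6], [-142744.7, -64448.3]] wrist collar,0.05 [[261.6, 146.4], [261.6, 42.7]]
0 [[223.0, 125.0], [334.0, 146.0]] [[245.0, 433.0], [246.0, 339.0]]
5 [[224.0, 129.0], [335.0, 157.0]] [[245.0, 432.0], [245.0, 343.0]]
10 [[224.0, 132.0], [334.0, 167.0]] [[245.0, 432.0], [245.0, 348.0]]
15 [[224.0, 136.0], [332.0, 177.0]] [[245.0, 432.0], [245.0, 354.0]]
20 [[223.0, 139.0], [329.0, 187.0]] [[245.0, 433.0], [245.0, 360.0]]
```

It is following, tilted about 12–14°. I'll continue along the arc to 40°.

Emit:
creep_tool --pt "0.005 0 -0.014 0 0" --pt "0.005 0 -0.013 0 0" --pt "0.006 0 -0.012 0 0" --pt "0.008 0 -0.012 0 0" --pt "0.008 0 -0.011 0 0" --pt "0 0 0 0 0" --pt "0 0 0 0 0" --pt "0 0 0 0 0" --grip_n 3

```text
clock: 7.8
position: [0.5862, -0.2877, 0.2049]
ee_rot: [-2.032, -2.395, 0.0]
force: [-0.6, -0.1, 0.3]
width: 0.129
gripper_force: 3.0
```

```bash
python3 - <<'E'
from h import *
p,M=shot("scene"); a=p["image"][110:240,100:280]; 
q,N=shot("wrist"); b=q["image"]
cv2.imwrite("pics/m2.png",np.vstack([cv2.resize(a,(540,390),interpolation=cv2.INTER_CUBIC),cv2.resize(b[:200],(540,210),interpolation=cv2.INTER_AREA)]))
for t in(15,20,25,30,35,40,45): print(t,((proj(p,M,stick(t,[-.004,.11]))-[100,110])*3).round().tolist(),(proj(q,N,stick(t,[-.004,.05,.11]))*[540/512,1.05]+[0,390]).round().tolist())
E
```

```text
15 [[245.0, 154.0], [358.0, 197.0]] [[276.0, 543.0], [276.0, 426.0], [276.0, 297.0]]
20 [[244.0, 157.0], [355.0, 207.0]] [[276.0, 544.0], [276.0, 435.0], [276.0, 322.0]]
25 [[243.0, 161.0], [350.0, 217.0]] [[276.0, 546.0], [276.0, 445.0], [276.0, 345.0]]
30 [[241.0, 164.0], [345.0, 225.0]] [[276.0, 549.0], [276.0, 455.0], [276.0, 366.0]]
35 [[239.0, 167.0], [338.0, 233.0]] [[276.0, 552.0], [276.0, 466.0], [276.0, 387.0]]
40 [[237.0, 169.0], [330.0, 240.0]] [[276.0, 556.0], [276.0, 477.0], [276.0, 407.0]]
45 [[234.0, 171.0], [322.0, 246.0]] [[276.0, 561.0], [276.0, 488.0], [276.0, 425.0]]
```

View pics/m2.png

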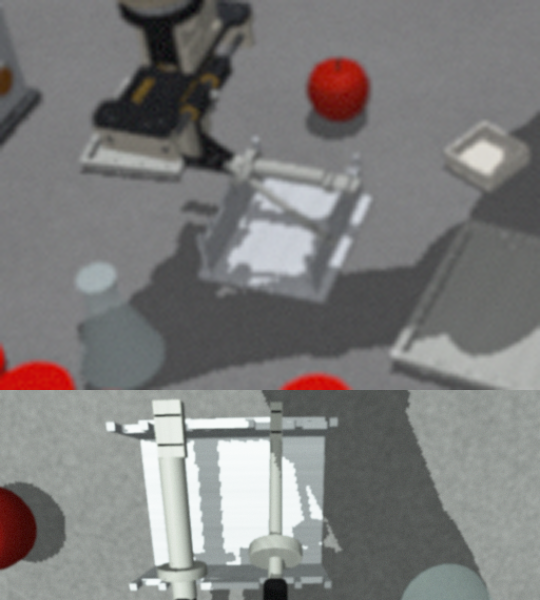

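The wrist part shows the tip at about (277,400), so the tilt is ~38–39°. I'll squeeze firmly, lift, and look at the tube.

Emit:
creep_tool --pt "0 0 0 0 0" --pt "0 0 0 0 0" --pt "0 0 -0.02 0 0" --pt "0 0 -0.04 0 0" --pt "0 0 -0.04 0 0" --pt "0 0 -0.04 0 0" --pt "0 0 0 0 0" --grip_n 40

```text
clock: 8.6
position: [0.5875, -0.2899, 0.351]
ee_rot: [2.027, 2.388, 0.003]
force: [0.1, -1.0, -1.0]
width: 0.132
gripper_force: 40.0
```

```bash
python3 - <<'E'
from h import *
p,M=shot("top"); np.savez("t2.npz",M=M,K=K(p),d=p["distortion"]); a=p["image"][95:295,40:160]
for n in("dip_tube","mill"):
    for d in spotter.boxes_of(p,n)[:2]: print("top",n,round(d["score"],2),(M@np.append(d["centre"],1))[:3].round(4))
q,N=shot("scene"); np.savez("s2.npz",M=N,K=K(q),d=q["distortion"]); b=q["image"][150:350,340:480]
for n in("dip_tube","mill"):
    for d in spotter.boxes_of(q,n)[:2]: print("scene",n,round(d["score"],2),(N@np.append(d["centre"],1))[:3].round(4))
cv2.imwrite("pics/m3.png",np.hstack([cv2.resize(a,(360,600),interpolation=cv2.INTER_CUBIC),cv2.resize(b,(420,600),interpolation=cv2.INTER_CUBIC)]))
E
```

```text
top dip_tube 0.71 [0.5418 0.3463 0.1435]
top mill 0.93 [0.5172 0.409  0.1663]
scene dip_tube 0.49 [0.5512 0.3558 0.1436]
scene dip_tube 0.47 [ 0.5812 -0.2347  0.2582]
scene mill 0.84 [0.6465 0.4405 0.1583]
scene mill 0.61 [ 0.5207 -0.2736  0.0634]
```

View pics/m3.png

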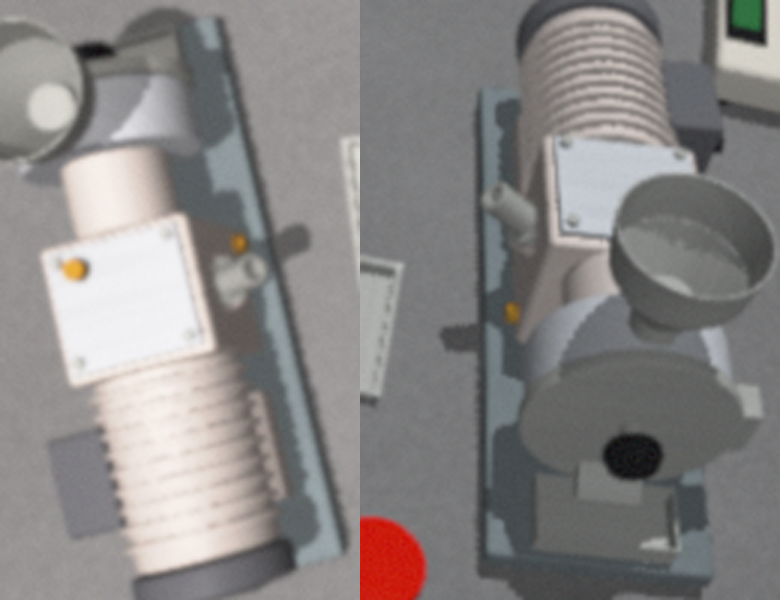

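In the top crop the tube mouth is at about (254,270) and the base plate's front edge runs (222,17)–(345,548). In the scene crop the mouth is at about (493,198).

```bash
python3 - <<'E'
from h import *
p,M=saved("t2.npz"); f=lambda u,v,z: ray(p,M,(40+u/3,95+v/3),z)
m=f(254,270,.15); a=f(222,17,.03); b=f(345,548,.03); d=a-b
print("mouth top",m,"edge len",np.linalg.norm(d),"yaw",np.degrees(np.arctan2(d[1],d[0])))
# roof edges z=.178: right edge
c1=f(180,213,.178);c2=f(213,345,.178);e=c1-c2;print("roof yaw",np.degrees(np.arctan2(e[1],e[0])),np.linalg.norm(e))
c1=f(42,255,.178);c2=f(74,385,.178);e=c1-c2;print("roof yaw",np.degrees(np.arctan2(e[1],e[0])))
q,N=saved("s2.npz"); print("mouth scene",ray(q,N,(340+133/3,150+198/3),.15))
x=lambda u,v,z: ray(q,N,(340+(u-360)/3,150+v/3),z)
e=x(481,90,.03)-x(481,572,.03);print("scene edge yaw",np.degrees(np.arctan2(-e[1],-e[0])),np.linalg.norm(e))
E
```

```text
mouth top [0.54461671 0.33065096 0.15      ] edge len 0.5087475134670164 yaw 15.012026234640164
roof yaw 16.2946841996166 0.11254364599248448
roof yaw 16.5006286471696
mouth scene [0.55011056 0.33677622 0.15      ]
scene edge yaw 14.94892228024193 0.5280580445577763
```

Emit:
creep_tool --pt "0.03 0 0 -0.045 0" --pt "0.045 0 0 -0.045 0" --pt "0.045 0 0 0 0" --pt "0.045 0 0 0 0" --pt "0.045 0 0 0 0" --pt "0.045 0 0 0 0" --pt "0.045 0 0 0 0" --pt "0.045 0 0 0 0" --pt "0.045 0 0 0 0" --pt "0 0 0 0 0"

```text
clock: 9.9
position: [0.4909, 0.0978, 0.3439]
ee_rot: [-1.908, -2.492, 0.001]
force: [-0.0, 0.2, -1.2]
width: 0.129
gripper_force: 40.0
```

```bash
python3 -c "
from h import *
T=wpose(); print(np.degrees(np.arctan2(T[1,0],T[0,0])),to(.593,.163,.299))"
```

```text
105.12556157242955 [ 0.0361  0.1157 -0.0023]
```

Emit:
creep_tool --pt "0.009 0.029 0 0 0" --pt "0.009 0.029 0 0 0" --pt "0.009 0.029 0 0 0" --pt "0.009 0.029 -0.002 0 0" --pt "0 0 0 0 0" --pt "0 0 0 0 0" --pt "0 0 0 0 0"

```text
clock: 10.6
position: [0.5956, 0.1536, 0.3467]
ee_rot: [-1.924, -2.483, 0.002]
force: [-0.5, -0.5, -0.3]
width: 0.131
gripper_force: 40.0
```

```bash
python3 - <<'E'
from h import *
T=wpose(); print(np.degrees(np.arctan2(T[1,0],T[0,0])),to(.593,.163,.299))
q,N=shot("wrist"); np.savez("w4.npz",M=N,K=K(q),d=q["distortion"]); cv2.imwrite("pics/w4.png",cv2.resize(q["image"],(800,600),interpolation=cv2.INTER_CUBIC))
for t in(30,35,40,45): print(t,(proj(q,N,stick(t,[-.004,.05,.11]))*1.5625).round().tolist())
print("mouth",proj(q,N,[[.547,.334,.15]])*1.5625)
E
```

```text
104.47749999818596 [ 0.0097 -0.0001  0.0007]
30 [[409.0, 236.0], [409.0, 96.0], [409.0, -36.0]]
35 [[409.0, 241.0], [409.0, 112.0], [409.0, -5.0]]
40 [[409.0, 247.0], [409.0, 129.0], [408.0, 24.0]]
45 [[409.0, 254.0], [409.0, 145.0], [408.0, 52.0]]
mouth [[404.84612086 -78.42625909]]
```

View pics/w4.png

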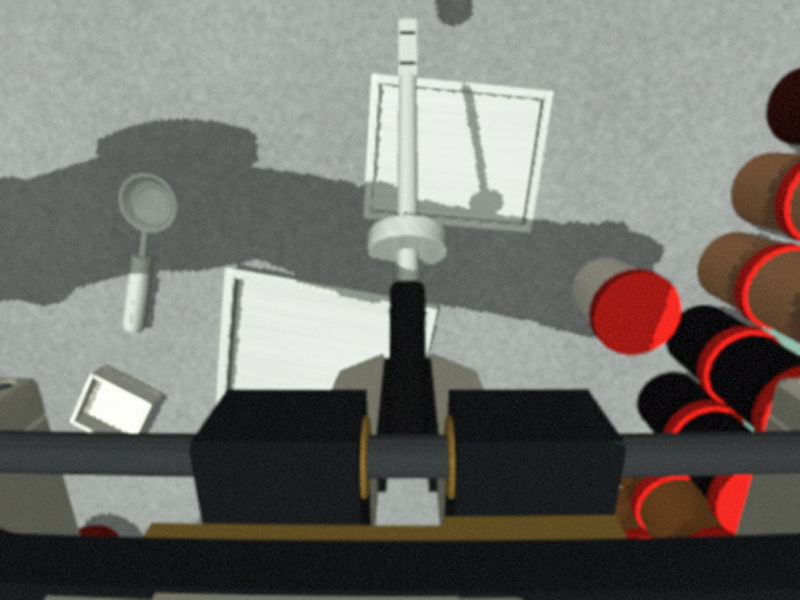

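Tip at (408,20) fits ~39.4°, straight along the tool's x axis. Next I'll advance along the bore line until the mouth is in view.

Emit:
creep_tool --pt "0.015 0 0.01 0 0" --pt "0.015 0 0.01 0 0" --pt "0.014 0 0.01 0 0" --pt "0 0 0 0 0" --pt "0 0 0 0 0" --pt "0 0 0 0 0"

```text
clock: 11.25
position: [0.5854, 0.1968, 0.3176]
ee_rot: [1.923, 2.484, 0.0]
force: [-0.3, -0.1, -1.0]
width: 0.128
gripper_force: 40.0
```

```bash
python3 - <<'E'
from h import *
T=wpose(); print(np.degrees(np.arctan2(T[1,0],T[0,0])),to(.584,.196,.270))
q,N=shot("wrist"); np.savez("w5.npz",M=N,K=K(q),d=q["distortion"]); cv2.imwrite("pics/w5.png",cv2.resize(q["image"][:192,128:384],(800,600),interpolation=cv2.INTER_CUBIC))
k=3.125
for t in(38,40,42): print(t,((proj(q,N,stick(t,[.0,.05,.11]))-[128,0])*k).round().tolist())
print("mouth",(proj(q,N,[[.547,.334,.15]])-[128,0])*k)
for d in spotter.boxes_of(q,"dip_tube")[:2]: print("tube",round(d["score"],2),(N@np.append(d["centre"],1))[:3].round(4))
E
```

```text
104.51526865571395 [-0.0004 -0.0016  0.0006]
38 [[418.0, 471.0], [418.0, 246.0], [418.0, 27.0]]
40 [[418.0, 477.0], [418.0, 259.0], [417.0, 50.0]]
42 [[418.0, 482.0], [418.0, 272.0], [417.0, 72.0]]
mouth [[404.29164024   7.42773081]]
tube 0.79 [0.5451 0.331  0.1403]
```

View pics/w5.png

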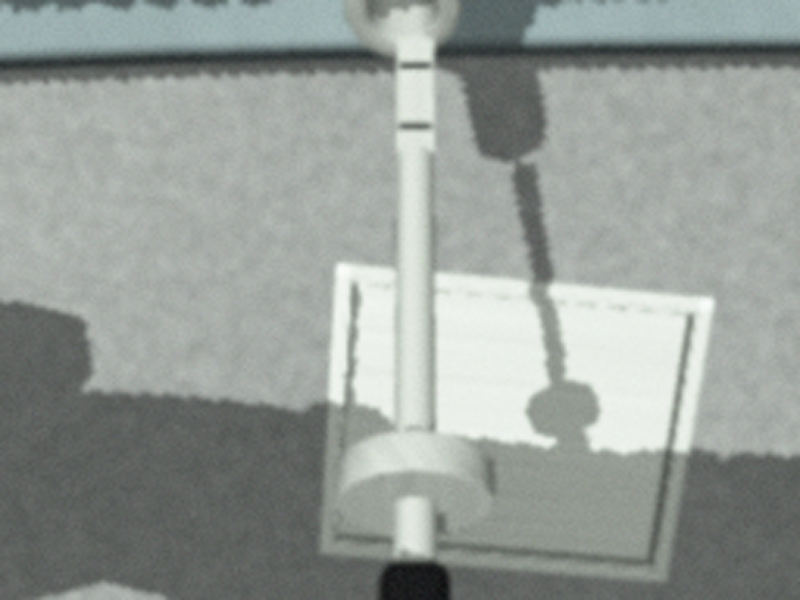

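The tip is at (415,38). The mouth ring spans columns 345–458 with its lower edge at row 57, so its centre is about (402,12), matching the prediction of (404,7). The stick sits ~3 mm to the right.

```bash
python3 - <<'E'
from h import *
p,M=saved("w5.npz"); k=1/3.125
m=ray(p,M,(128+402*k,12*k),.15); print(m)
T=wpose(); mt=T[:3,:3].T@(m-T[:3,3]); g=np.array([0,0,.047])
print("mouth rel grasp, tool axes",mt-g)
for a in(39,39.5,40):
    a=np.radians(a);u=np.array([np.cos(a),0,np.sin(a)]);r=mt-g;print("along",r@u-.172,"perp up(-z)",-(r-u*(r@u))[2]/np.cos(a), "stop dist",r@u-.062)
E
```

```text
[0.54672103 0.33292049 0.15      ]
mouth rel grasp, tool axes [ 0.14179057 -0.00365317  0.12072236]
along 0.01416501068067444 perp up(-z) -0.004587193716348392 stop dist 0.12416501068067443
along 0.01419795239631283 perp up(-z) -0.0029624434758075283 stop dist 0.12419795239631282
along 0.014216714416981552 perp up(-z) -0.001337467633726476 stop dist 0.12421671441698154
```

Emit:
creep_tool --pt "-0.0015 -0.002 0.002 -0.009 0" --pt "0 0 0 0 0" --pt "0.0115 0 0.0096 0 0" --pt "0.0115 0 0.0096 0 0" --pt "0 0 0 0 0" --pt "0 0 0 0 0" --grip_n 15

```text
clock: 11.95
position: [0.5771, 0.2185, 0.2953]
ee_rot: [-1.909, -2.495, 0.002]
force: [0.4, -0.5, -0.9]
width: 0.13
gripper_force: 15.0
```

```bash
python3 - <<'E'
from h import *
T=wpose(); print(np.degrees(np.arctan2(T[1,0],T[0,0])),"goal rel",to(.5467+.062*.199,.333-.062*.739,.15+.062*.643))
q,N=shot("wrist"); cv2.imwrite("pics/w6.png",cv2.resize(q["image"][:192,128:384],(800,600),interpolation=cv2.INTER_CUBIC))
E
```

```text
105.15867430534841 goal rel [0.071  0.0007 0.0584]
```

Emit:
creep_tool --pt "0.0115 0 0.0095 0 0" --pt "0.0115 0 0.0095 0 0" --pt "0 0 0 0 0"

```text
clock: 12.3
position: [0.5699, 0.2426, 0.2749]
ee_rot: [-1.905, -2.495, 0.003]
force: [0.2, 0.2, -1.1]
width: 0.131
gripper_force: 15.0
```

Emit:
creep_tool --pt "0.0115 0 0.0095 0 0" --pt "0.0115 0 0.0095 0 0" --pt "0 0 0 0 0"

```text
clock: 12.6
position: [0.564, 0.2647, 0.256]
ee_rot: [-1.906, -2.495, 0.003]
force: [-0.3, 1.3, -1.2]
width: 0.127
gripper_force: 15.0
```

```bash
python3 -c "
from h import *
print(to(.5467+.062*.199,.333-.062*.739,.15+.062*.643))
q,N=shot('wrist'); cv2.imwrite('pics/w7.png',cv2.resize(q['image'][:256,86:427],(800,600),interpolation=cv2.INTER_CUBIC))
for t in (36,38,40,42): print(t,((proj(q,N,stick(t,[0,-.023]))-[86,0])*2.346).round().tolist())
print((proj(q,N,[.5467,.333,.15])-[86,0])*2.346)"
```

```text
[0.023  0.0013 0.0192]
36 [[414.0, 356.0], [414.0, 448.0]]
38 [[414.0, 360.0], [414.0, 450.0]]
40 [[414.0, 364.0], [414.0, 452.0]]
42 [[414.0, 368.0], [414.0, 454.0]]
[[417.82376599 255.07170665]]
```

Emit:
creep_tool --pt "0.01 0.001 0.0083 0 0" --pt "0.01 0 0.0083 0 0" --pt "0 0 0 0 0"

```text
clock: 12.95
position: [0.5601, 0.2838, 0.2398]
ee_rot: [-1.907, -2.494, 0.002]
force: [-0.8, 0.6, -1.4]
width: 0.133
gripper_force: 15.0
```

Emit:
creep_tool --pt "0.003 0 0.0025 0 0" --pt "0 0 0 0 0"

```text
clock: 13.15
position: [0.5608, 0.2844, 0.2389]
ee_rot: [1.911, 2.493, -0.0]
force: [-0.3, -0.2, -0.6]
width: 0.128
gripper_force: 15.0
```

Emit:
creep_tool --pt "0.002 0 0.0017 0 0" --pt "0 0 0 0 0" --pt "0 0 0 0 0"

```text
clock: 13.45
position: [0.5609, 0.2847, 0.2383]
ee_rot: [1.912, 2.49, 0.0]
force: [0.3, -5.2, 6.5]
width: 0.13
gripper_force: 15.0
```

```bash
python3 -c "
from h import *
print(to(.5467+.062*.199,.333-.062*.739,.15+.062*.643))
q,N=shot('wrist'); cv2.imwrite('pics/w8.png',cv2.resize(q['image'][:256,86:427],(800,600),interpolation=cv2.INTER_CUBIC))
for t in (36,38,40,42): print(t,((proj(q,N,stick(t,[0,-.023]))-[86,0])*2.346).round().tolist())
print((proj(q,N,[.5467,.333,.15])-[86,0])*2.346)"
```

```text
[ 0.0029 -0.0013  0.0014]
36 [[412.0, 349.0], [412.0, 440.0]]
38 [[412.0, 353.0], [412.0, 442.0]]
40 [[412.0, 357.0], [412.0, 444.0]]
42 [[412.0, 361.0], [412.0, 447.0]]
[[406.23315869 343.9783058 ]]
```

View pics/w8.png

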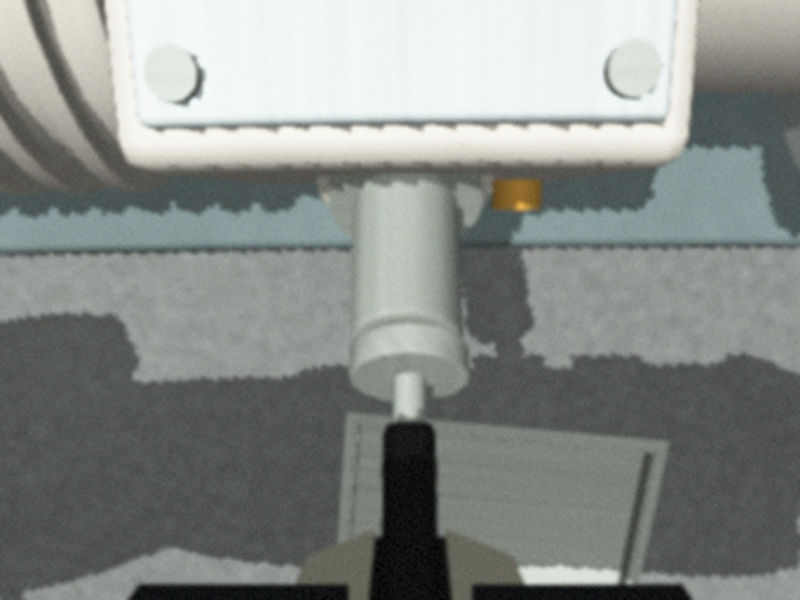

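The collar is flush on the tube mouth at about (408,365) and the reaction along the bore is 8 N, so it is seated. I'll hold briefly, then draw it out along the bore.

Emit:
creep_tool --pt "0.0008 0 0.0006 0 0" --pt "0 0 0 0 0" --pt "0 0 0 0 0"

```text
clock: 13.8
position: [0.5611, 0.2848, 0.2382]
ee_rot: [1.913, 2.489, 0.0]
force: [-1.2, -7.5, 9.2]
width: 0.13
gripper_force: 15.0
```

Emit:
creep_tool --pt "-0.008 0 -0.0065 0 0" --pt "-0.0115 0 -0.0095 0 0" --pt "-0.0115 0 -0.0095 0 0" --pt "-0.0115 0 -0.0095 0 0" --pt "-0.0115 0 -0.0095 0 0" --pt "-0.0115 0 -0.0095 0 0" --pt "-0.0115 0 -0.0095 0 0" --pt "0 0 0 0 0" --grip_n 25

```text
clock: 14.6
position: [0.5812, 0.2104, 0.302]
ee_rot: [1.914, 2.489, 0.003]
force: [-0.6, -1.0, -0.9]
width: 0.13
gripper_force: 25.0
```

```bash
python3 - <<'E'
from h import *
p,M=saved("t2.npz"); s=1/1.5625
for n,u,v in(("r-top",433,242),("r-bot",439,350),("l-top",349,245),("l-bot",355,352)): print(n,ray(p,M,(u*s,v*s),.018).round(4))
T=wpose();print(np.degrees(np.arctan2(T[1,0],T[0,0])))
E
```

```text
r-top [ 0.6429 -0.0549  0.018 ]
r-bot [ 0.4516 -0.0684  0.018 ]
l-top [0.6353 0.0946 0.018 ]
l-bot [0.4452 0.0799 0.018 ]
104.88817533116999
```

Drawn out ~98 mm so far; I'll clear it fully. To level the stick I'll press the tip on the mill's base-plate edge, away from the tube, which pivots it up in the pads.

Emit:
creep_tool --pt "-0.0115 0 -0.0095 0 0" --pt "-0.0115 0 -0.0095 0 0" --pt "-0.0115 0 -0.0095 0 0" --pt "-0.0115 0 -0.0095 0 0" --pt "0 0 0 0 0" --pt "0 0 0 0 0" --grip_n 25

```text
clock: 15.2
position: [0.592, 0.1683, 0.3383]
ee_rot: [-1.912, -2.493, -0.001]
force: [0.7, 0.2, -1.0]
width: 0.132
gripper_force: 25.0
```

```bash
python3 - <<'E'
from h import *
p,M=saved("t2.npz"); f=lambda u,v,z: ray(p,M,(40+u/3,95+v/3),z)
a=f(222,17,.03); b=f(345,548,.03); e=(a-b)/np.linalg.norm(a-b)
C=b+e*np.dot(np.array([.485,.331,.03])-b,e); print("C",C)
T=wpose(); h=T[:3,0]; m=np.array([.5467,.333,.15]); print("mouth->edge along h", (C-m)@h)
for t in(40,): print(to(*(C-.16*np.cos(np.radians(t))*h)[:2],.034+.16*np.sin(np.radians(t))))
q,N=shot("wrist")
# stick angle from image: bright column near centre; find topmost stick row
g=cv2.cvtColor(q["image"],cv2.COLOR_BGR2GRAY); cv2.imwrite("pics/w9.png",q["image"])
print(g[:150:4,261].tolist())
for t in(36,38,40,42): print(t,proj(q,N,stick(t,[.0,.110])).round().tolist())
E
```

```text
C [0.48643326 0.32565548 0.03      ]
mouth->edge along h 0.008474194510745112
[ 0.0567 -0.0612  0.1545]
[130, 170, 168, 217, 225, 108, 221, 224, 224, 225, 132, 223, 217, 215, 219, 216, 218, 218, 217, 216, 216, 218, 215, 218, 221, 221, 221, 217, 218, 219, 217, 216, 217, 221, 207, 221, 217, 223]
36 [[261.0, 147.0], [261.0, -0.0]]
38 [[261.0, 149.0], [261.0, 7.0]]
40 [[261.0, 151.0], [261.0, 15.0]]
42 [[261.0, 153.0], [261.0, 22.0]]
```

Emit:
creep_tool --pt "-0.005 -0.03 0 0 0" --pt "0 -0.031 0.02 0 0" --pt "0.01 0 0.035 0 0" --pt "0.02 0 0.035 0 0" --pt "0.02 0 0.035 0 0" --pt "0.015 0 0.01 0 0" --pt "0 0 0 0 0" --pt "0 0 0 0 0" --grip_n 25

```text
clock: 16.05
position: [0.5181, 0.2105, 0.2042]
ee_rot: [1.91, 2.493, 0.001]
force: [-0.8, -0.2, -0.6]
width: 0.128
gripper_force: 25.0
```

```bash
python3 - <<'E'
from h import *
T=wpose(); h=T[:3,0]; C=np.array([.4864,.3256,.03]); t=np.radians(40)
print(to(*(C-.16*np.cos(t)*h)[:2],.034+.16*np.sin(t)),T[:3,3],stick(39,[.11]))
q,N=shot("scene"); cv2.imwrite("pics/f1.png",cv2.resize(q["image"][100:280,300:490],(800,600),interpolation=cv2.INTER_CUBIC))
E
```

```text
[-0.0031 -0.0007  0.0204] [0.51813962 0.21045057 0.20424581] [[0.48352707 0.33948304 0.04893822]]
```

View pics/f1.png

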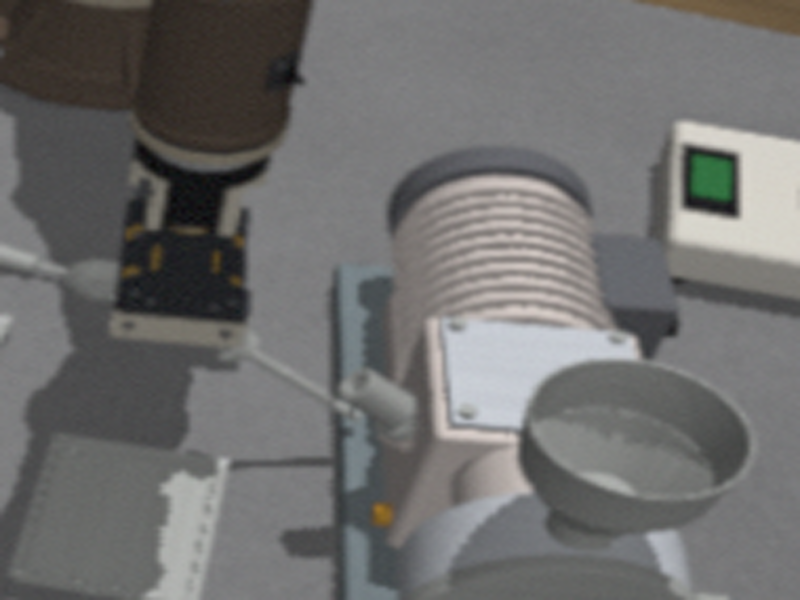

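The tip is about 15 mm above the plate edge (350,405), clear of the tube. (That was picture 11, one over the limit of 10; I'll work numerically from here.) I'll lower it along the pivot arc.

Emit:
creep_tool --pt "0 0 0.01 0 0" --pt "0 0 0.008 0 0" --pt "0 0 0 0 0" --grip_n 8

```text
clock: 16.4
position: [0.5174, 0.2098, 0.1845]
ee_rot: [-1.913, -2.492, 0.001]
force: [-0.1, 0.7, 0.4]
width: 0.131
gripper_force: 8.0
```

Emit:
creep_tool --pt "-0.005 0 0.007 0 0" --pt "-0.005 0 0.007 0 0" --pt "0 0 0 0 0"

```text
clock: 16.7
position: [0.5197, 0.1997, 0.1701]
ee_rot: [-1.913, -2.492, 0.002]
force: [-0.2, -0.4, -0.9]
width: 0.131
gripper_force: 8.0
```

Emit:
creep_tool --pt "-0.0045 0 0.0075 0 0" --pt "-0.004 0 0.0075 0 0" --pt "0 0 0 0 0"

```text
clock: 17.0
position: [0.5218, 0.1918, 0.155]
ee_rot: [-1.912, -2.492, 0.002]
force: [0.1, -0.4, -0.4]
width: 0.131
gripper_force: 8.0
```

```bash
python3 - <<'E'
from h import *
q,N=shot("wrist"); g=cv2.cvtColor(q["image"],cv2.COLOR_BGR2GRAY); print(wpose()[:3,3])
for d in spotter.boxes_of(q,"dipstick")[:2]:
    w=(N@np.append(d["centre"],1))[:3]; T=wpose(); print(d["score"],w,"tool rel grasp",T[:3,:3].T@(w-T[:3,3])-[0,0,.047])
E
```

```text
[0.52199293 0.1920936  0.15550585]
0.71 [0.51107364 0.2405466  0.08932803] tool rel grasp [0.04933373 0.00186056 0.01949732]
```

Emit:
creep_tool --pt "-0.0035 0 0.008 0 0" --pt "-0.0035 0 0.008 0 0" --pt "0 0 0 0 0"

```text
clock: 17.4
position: [0.5237, 0.1852, 0.1391]
ee_rot: [-1.912, -2.492, 0.002]
force: [0.6, -1.0, -0.6]
width: 0.129
gripper_force: 8.0
```

Emit:
creep_tool --pt "-0.003 0 0.008 0 0" --pt "-0.0025 0 0.008 0 0" --pt "0 0 0 0 0"

```text
clock: 17.7
position: [0.525, 0.18, 0.123]
ee_rot: [-1.912, -2.493, 0.002]
force: [0.5, 0.8, -1.2]
width: 0.131
gripper_force: 8.0
```

Emit:
creep_tool --pt "-0.002 0 0.0085 0 0" --pt "-0.0015 0 0.0085 0 0" --pt "-0.001 0 0.008 0 0" --pt "-0.0005 0 0.006 0 0" --pt "0 0 0 0 0"

```text
clock: 18.2
position: [0.5263, 0.1755, 0.0922]
ee_rot: [-1.911, -2.493, 0.002]
force: [0.0, -0.9, -0.9]
width: 0.129
gripper_force: 8.0
```

```bash
python3 - <<'E'
from h import *
print(wpose()[:3,3])
for c in("wrist","scene"):
    q,N=shot(c); T=wpose(); print(c,[(t,proj(q,N,stick(t,[0,.11])).round().tolist()) for t in(0,5,10,20)])
    for d in spotter.boxes_of(q,"dipstick")[:2]:
        w=(N@np.append(d["centre"],1))[:3]; print(d["score"],w,"tool rel grasp",T[:3,:3].T@(w-T[:3,3])-[0,0,.047])
E
```

```text
[0.52634037 0.17552103 0.09216519]
wrist [(0, [[262.0, 138.0], [263.0, -171.0]]), (5, [[262.0, 137.0], [263.0, -142.0]]), (10, [[262.0, 136.0], [262.0, -114.0]]), (20, [[262.0, 139.0], [262.0, -65.0]])]
0.6 [0.51306912 0.2320981  0.047677  ] tool rel grasp [ 0.05807753  0.00169929 -0.00206   ]
scene [(0, [[345.0, 220.0], [385.0, 224.0]]), (5, [[345.0, 221.0], [384.0, 228.0]]), (10, [[344.0, 222.0], [382.0, 231.0]]), (20, [[343.0, 224.0], [378.0, 237.0]])]
0.6 [0.50516544 0.27411557 0.04032564] tool rel grasp [0.10059831 0.00467578 0.00584313]
0.48 [0.64851098 0.44067741 0.15518059] tool rel grasp [ 0.22417484  0.18638715 -0.10901447]
```

Emit:
creep_tool --pt "0 0 0 0 0" --pt "0 0 0 0 0" --pt "0 0 -0.02 0 0" --pt "0 0 -0.03 0 0" --pt "0 0 -0.03 0 0" --pt "-0.03 -0.002 0 0 0" --pt "-0.04 -0.003 0 0 0" --pt "-0.04 -0.003 0 0 0" --pt "-0.04 -0.003 0 0 0" --pt "-0.04 -0.003 0 0 0" --grip_n 40

```text
clock: 19.4
position: [0.5627, -0.0127, 0.1734]
ee_rot: [1.91, 2.494, 0.001]
force: [-0.2, 0.6, -0.6]
width: 0.13
gripper_force: 40.0
```

Emit:
creep_tool --pt "-0.04 -0.003 0 0 0" --pt "-0.04 -0.003 0 0 0" --pt "-0.034 -0.002 0 0 0" --pt "-0.02 -0.002 0 0 0" --pt "-0.01 -0.001 0 0 0" --pt "0 0 0 0 0" --pt "0 0 0 0 0" --pt "0 0 0 0 0"

```text
clock: 20.2
position: [0.5895, -0.1512, 0.1729]
ee_rot: [-1.908, -2.495, -0.001]
force: [0.2, -0.1, -1.0]
width: 0.129
gripper_force: 40.0
```

```bash
python3 - <<'E'
from h import *
print(to(.589,-.153,.125))
q,N=shot("scene"); T=wpose(); cv2.imwrite("pics/f2.png",q["image"])
for t in(-5,0,5,10,15,20): print(t,proj(q,N,stick(t,[0.004,.11])).round(1).tolist(), stick(t,[.11]).round(3).tolist())
c=proj(q,N,stick(3,[0,.11])).mean(0).astype(int); x0,y0=c[0]-30,c[1]-25
g=cv2.resize(cv2.cvtColor(q["image"],cv2.COLOR_BGR2GRAY)[y0:y0+50,x0:x0+60],None,fx=4,fy=4,interpolation=cv2.INTER_CUBIC)
L=cv2.createLineSegmentDetector().detect(g)[0][:,0]/4+[x0,y0,x0,y0]
for l in L:
    if np.hypot(l[2]-l[0],l[3]-l[1])>12: print("line",l.round(1))
E
```

```text
[-0.0017 -0.0009  0.0009]
-5 [[228.0, 177.6], [266.3, 179.4]] [[0.545, 0.014, 0.141]]
0 [[228.3, 179.2], [266.6, 183.4]] [[0.544, 0.015, 0.126]]
5 [[228.3, 180.7], [266.4, 187.3]] [[0.545, 0.014, 0.111]]
10 [[228.2, 182.1], [265.7, 191.0]] [[0.545, 0.012, 0.096]]
15 [[227.9, 183.5], [264.6, 194.6]] [[0.546, 0.009, 0.082]]
20 [[227.4, 184.8], [263.0, 197.9]] [[0.547, 0.005, 0.067]]
line [263.1 168.9 275.2 160.3]
line [250.6 162.  262.2 168.8]
line [256.4 190.3 249.4 201.8]
line [248.4 199.4 255.7 187.2]
```

```bash
python3 - <<'E'
import cv2,numpy as np
a=cv2.cvtColor(cv2.imread("pics/f2.png"),cv2.COLOR_BGR2GRAY)
for c in range(228,276,4): print(c,a[172:202,c].tolist())
E
python3 - <<'E'
from h import *
for c in("scene","top","wrist"):
    q,N=shot(c); T=wpose()
    for d in spotter.boxes_of(q,"dipstick")[:2]:
        w=(N@np.append(d["centre"],1))[:3]; print(c,round(d["score"],2),w.round(3),"stick x,up",(T[:3,:3].T@(w-T[:3,3])-[0,0,.047]).round(4))
    if c=="wrist":
        g=cv2.cvtColor(q["image"],cv2.COLOR_BGR2GRAY)
        for t in(0,5,10,20): print(t,proj(q,N,stick(t,[-.008,0,.05])).round(1).tolist())
        # shank width by row
        for r in (4,30,60,90): print(r,g[r,240:284].tolist())
E
```

```text
228 [129, 130, 130, 120, 103, 93, 90, 92, 102, 104, 103, 98, 105, 115, 121, 128, 128, 126, 126, 128, 127, 126, 129, 127, 127, 128, 126, 129, 129, 127]
232 [129, 130, 130, 131, 129, 130, 130, 124, 118, 117, 120, 120, 127, 129, 131, 127, 130, 129, 128, 129, 128, 127, 129, 127, 127, 127, 126, 125, 125, 124]
236 [129, 126, 128, 127, 130, 130, 129, 129, 121, 115, 119, 119, 120, 125, 129, 129, 127, 127, 125, 127, 126, 124, 123, 128, 128, 128, 125, 125, 125, 126]
240 [129, 129, 128, 130, 129, 128, 127, 129, 123, 121, 119, 120, 122, 127, 128, 130, 127, 128, 128, 128, 128, 127, 127, 127, 126, 128, 127, 124, 126, 127]
244 [132, 131, 132, 130, 129, 127, 129, 131, 128, 119, 116, 117, 116, 121, 127, 130, 130, 129, 128, 128, 129, 125, 126, 127, 125, 125, 127, 126, 122, 120]
248 [131, 129, 129, 128, 127, 127, 129, 129, 130, 129, 125, 123, 124, 126, 127, 129, 128, 130, 128, 128, 130, 136, 144, 157, 166, 160, 132, 106, 96, 97]
252 [129, 130, 128, 127, 127, 127, 125, 129, 131, 130, 122, 118, 120, 119, 127, 147, 159, 166, 170, 164, 151, 132, 115, 113, 128, 144, 158, 171, 172, 152]
256 [122, 129, 130, 1
[... 1260 characters left out ...]
64, 163, 163, 160, 164, 164, 163, 165]
30 [158, 161, 157, 155, 162, 161, 164, 164, 160, 163, 149, 130, 123, 130, 137, 146, 147, 154, 158, 159, 161, 157, 155, 151, 146, 143, 139, 134, 129, 130, 140, 158, 163, 159, 160, 162, 158, 159, 160, 164, 165, 160, 160, 163]
60 [161, 159, 161, 160, 156, 162, 161, 159, 165, 164, 154, 132, 127, 128, 138, 147, 146, 153, 158, 161, 167, 158, 155, 147, 147, 145, 137, 130, 127, 131, 142, 152, 152, 151, 147, 156, 154, 156, 158, 161, 159, 157, 153, 156]
90 [103, 108, 100, 104, 104, 104, 99, 102, 100, 98, 97, 101, 115, 125, 139, 141, 149, 148, 156, 161, 162, 157, 153, 148, 146, 139, 139, 132, 117, 102, 98, 98, 101, 96, 97, 101, 106, 101, 97, 102, 99, 105, 95, 100]
```

The stick reads about 2–4° from level and the tip sits at about (0.545,0.014,0.117) over the tray centre. It is still and held at 40 N, so I'm handing in.

```bash
python3 -c "
from h import *
s=readout.observe(); print(s['clock'],s['gripper_force'],s['force'],np.abs(s['dq']).max()); print(workorder.sign_off())"
```

```text
20.55 39.999759793281555 [-0.49970702 -0.38018542 -1.26738929] 0.004593851152472043
the job is handed in; nothing more can be done
None
```

The job is handed in at 20.6 s, though sign-off returned no verdict: the slim dipstick went down the tube until its collar stopped on the mouth, was drawn right out, and is held still about 3° from level, flat up, tip about 12 cm above the tray; I viewed 11 pictures, one over the limit of 10.

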